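# Fit the diffuser plate to the light panel

### The job

Fit the frosted diffuser plate onto the small light panel that lies face up. The plate lies flat on the raised animation stage and is too thin to pick up there, so slide it out over the stage's near edge until enough overhangs to take hold of, then feed it in under the panel's two side rails, push it fully home against the end stop, and let go. The plate scratches and cracks easily: never press it on the stage or force it into the panel harder than about 30 N, do not let it fall, and leave the puppet, the boulder and everything else on the stage and the bench where they are.

Things in the scene. Friction and masses are not known exactly. Their poses are not given: they have to be found in the camera images.
- diffuser_mid (a point): centre of the diffuser, a loose flat rectangular plate of frosted white acrylic, 124 mm long (its x axis), 66 mm wide (its y axis), 2.5 mm thick (its z axis up), about 30 g, plain and the same from either end and either side; at the start it lies flat on the stage
- diffuser_near (a point): middle of that short end of the diffuser which lies at its own -x end, towards the robot at the start (half-way through the thickness, 62 mm from diffuser_mid); same axes
- stage: fixed animation stage: a level grey drilled deck 260 mm (x) by 280 mm (y), 12 mm thick, on feet, its top 75 mm above the bench; origin at bench level under the deck's centre. The near edge is the straight, open edge at x = -130 mm in its frame, facing the robot; nothing stands in front of it or under the edge's outside
- light: fixed LED light panel lying face up: black housing 112 mm (x) by 90 mm (y), its face 48 mm above the bench; origin at bench level under the housing's centre. The plate goes in along its +x, between two side rails. Its front, the open end facing the robot, is at x = -56 mm; the face is bare from there to x = -42 mm, where the plate's end can be landed
- light_mouth (a point): middle of the rails' mouth, on the face (x = -28 mm in the light's frame; same axes). From here both rails run 84 mm along +x: walls' inner sides at y = +-34 mm, lips 5 mm above the face and reaching inwards to y = +-29 mm; plate slides on the face, under the lips. Walls and lips flare out and up over the 14 mm before the mouth
- light_stop (a point): middle of the end stop's foot, on the face (x = +50 mm in the light's frame; same axes). The stop is a 7.5 mm high bar across the rails' far end. When the plate is home its leading end touches the stop: diffuser_mid is 62 mm before it on the light's x axis, and the plate's tail stands out 18 mm past the front over free space
- puppet: small standing puppet, 82 mm tall on a 36 mm disc base, loose on a rear corner of the stage; origin under its base; to be left alone
- boulder: model boulder, about 45 mm wide, 28 mm high, loose on the other rear corner of the stage; origin under its base; to be left alone
- spatula: wooden-handled spatula about 170 mm long lying at the left side of the bench; to be left alone
- lens_cap: round black lens cap, 58 mm across, 9 mm high, loose on the stage near a front corner; origin under its centre; to be left alone
- tape: roll of tape lying flat at the left side of the bench, 94 mm across, 24 mm high; to be left alone
- remote: small black keypad, 100 x 48 x 14 mm, lying at the right side of the bench; to be left alone
- bead_jar: glass jar, 64 mm across, 75 mm high, at the right side of the bench; to be left alone
- diffuser: the same plate as diffuser_mid; origin at the centre of its underside, same axes
There are look-alikes about, which are no part of the job. Of the things like the diffuser, leave any that is red; of the rest the smaller one is meant.

How it is judged:
On the way, in this order (a step that is already met when the one before it is completed fails the run):
1. the plate lies on the stage and overhangs its near edge by 20 mm or more (x of diffuser_near in the frame of stage below -0.15 m and angle between diffuser_mid's own z axis and vertical below 0.1 rad and contact force between diffuser and stage above 0.03 N), for 0.2 s.
2. an end of the plate lies on the panel's face under the rails (x of diffuser_mid in the frame of light between -0.08 and 0 m and horizontal distance between diffuser_mid and light below 0.082 m and angle between the x axis of diffuser_mid and the x axis of light, either way round below 0.12 rad and angle between diffuser_mid's own z axis and vertical below 0.1 rad and z of diffuser_mid in the frame of light between 0.043 and 0.056 m), for 0.1 s.
At the end, for the whole second after the job is handed in: The plate lies between the panel's rails, under their lips, with its leading end against the end stop (within 1.5 mm), released and at rest (x of diffuser_mid in the frame of light between -0.0135 and -0.0105 m and y of diffuser_mid in the frame of light between -0.0025 and 0.0025 m and z of diffuser_mid in the frame of light between 0.047 and 0.0525 m and angle between the x axis of diffuser_mid and the x axis of light, either way round below 0.08 rad and linear speed of diffuser below 0.01 m/s); the robot touches nothing.
It fails at once if the plate is pressed on the stage harder than 30 N (contact force between diffuser and stage above 30 N).
It fails at once if the plate is pressed or pushed against the light panel harder than 30 N (contact force between diffuser and light above 30 N).
It fails at once if the plate falls to the bench (height (world z) of diffuser_mid below 0.035 m).
It fails at once if the puppet or the boulder is moved by more than 15 mm (distance of any of puppet, boulder from where it was at the start of the episode above 0.015 m).
It fails at once if another thing on the bench is moved by more than 20 mm (distance of any of spatula, lens_cap, tape, remote, bead_jar from where it was at the start of the episode above 0.02 m).
It also fails if it takes over 72 s, if anything falls off the work surface, if the arm or the gripper's body presses on something with over 40 N, if the wrist force passes 120 N, or if a joint passes its speed limit or range.

### The arm

A 6-joint arm with a two-finger parallel gripper is mounted at the origin on the work surface. World frame = base frame: x ahead of the robot, y to its left, z up, the work surface at z = 0. Lengths are in m, angles in rad, forces in N, time in s.
With the tool pointing down it reaches from about 0.375 to 0.9 m from the base axis. Payload 3.1 kg.
Tool frame: the origin (TCP) lies between the finger pads; the fingertips stand 14 mm ahead of it and the grasp point (between the pads) lies 5 mm behind it; z points along the fingers, y is the line along which they close (so a half turn about z gives the same grasp; the last joint's range is limited). The gripper opens to 85 mm and grips with 20 to 120 N. Pads are 22 mm wide; open, the fingers measure 114 mm over their backs; the gripper's body (76 mm by 85 mm) begins 54 mm behind the grasp point. The pads swing forward as they close: fully open they stand 13 mm farther back than shut.
Start: joints at [1.101, 0.527, 1.433, -0, 1.181, -0.178], TCP at [0.179, 0.599, 0.245] pointing down, gripper open.
Joint ranges: [-3.08, 3.08], [-0.75, 2.2], [0.22, 2.44], [-1.43, 4.57], [0, 2.65], [-2.85, 2.85]. Speed limits (rad/s): [2.79, 2.79, 3.14, 3.14, 3.14, 3.14].

### API

Orientations are given as [roll, pitch, yaw] about the fixed x, y, z axes, in that order (R = Rz(yaw) Ry(pitch) Rx(roll)).
In Python, from rig import * gives the robot as it stands.
- The arm moves only by the tool send_rows, never from a script. Its argument "commands" is a list of rows, each an object with "jaw": the opening in per cent of the stroke, from 0 (shut) to 100 (fully open); "slide": the shift along the tool's x, y, z in cm, a list of three; "twist": the turn about the tool's z in rad. In form: [{"jaw": jaw, "slide": [dx, dy, dz], "twist": twist}, ...]. A call has 1 to 5 rows; each row is the pose to reach, as a shift and turn from the pose commanded when the call began, along the tool's axes at that moment; what a row does not reach only later rows make up. A row lasts 1/8 s, in which the tool goes at most 62.5 mm and 10.7 degrees, less where a joint would pass 70% of its speed; a pose out of reach is approached as far as the arm can. A call with a gripper value outside its range is refused whole. The fingers move at their own pace and stop on an object; the grip force is fixed at half the most. Time passes only in rows, so rows that repeat a pose let the fingers close. It gives the time, the measured TCP pose, the force, the opening and the grip force at its end, in the units of the state.
- get_obs(): the state, without advancing time (a new reading comes with each control period).
- get_image(name): name is "side" or "top"; returns (picture, depth): 400x640x3 uint8, red, green, blue; 400x640 float32, m along the optical axis (not along the pixel's ray), 0 where there is no reading.
- get_calibration(name): a dict with "mtx" (3x3 intrinsics, pixels), "rvec" (rotation vector, rad) and "tvec" (3), from world to camera coordinates, as OpenCV has them. Camera axes: x right, y down, z forward; pixel columns grow to the right and rows downward; lengths in m; the calibration is good to about 2 mm. A picture is of the moment at which its call begins. get_calibration takes no time and is no camera call.
- hand_in(): hands the job in; it is judged then, once.
The state is a dict: "clock": time; "qpos": joint angles; "dq": joint speeds; "joint_efforts": joint torques, N m; "tcp_pos": TCP position; "ee_rot": TCP orientation; "contact_force": force on the tool from outside, world axes, zero at the start; "wrist_torque": the same for the moment, N m; "width": opening from 0.0 (shut) to 1.0 (fully open); "gripper_force": force on a finger pad.
Only numpy, scipy, OpenCV 4.12 (cv2) and the standard library are available. Lean on these libraries where they do the work, as an engineer would, in place of code of your own. Each camera call takes 0.05 s, during which the arm holds its last target. There are 200 camera calls.

## Working session

There is one attempt and no reset: what is moved stays moved. The work goes in short steps, Python scripts to look and compute and a tool call to move; the robot and the scene stay as the last step left them, time stands still between calls to the robot, and variables do not carry over. Pictures are saved under pics/ and viewed, at most 12 in all, crops included, and the job is handed in when it is done.

Besides the shell and the picture viewer there is one more tool, called after ">>>" by a JSON object that holds its "fn" and its "kwargs". send_rows: Moves the arm, as the interface text tells. Its arguments: {"type":"object","properties":{"commands":{"type":"array","items":{"type":"object","properties":{"jaw":{"type":"number"},"slide":{"type":"array","items":{"type":"number"}},"twist":{"type":"number"}}}}},"required":["commands"]}

```bash
mkdir -p pics; cat > h.py <<'E'
from rig import *
import numpy as np, cv2
def cam(n):
    c=get_calibration(n); K=np.array(c["mtx"],float); R=cv2.Rodrigues(np.array(c["rvec"],float))[0]; t=np.array(c["tvec"],float).ravel(); return K,R,t
def ray(n,uv,z):
    K,R,t=cam(n); o=-R.T@t; uv=np.atleast_2d(uv).astype(float)
    d=(R.T@np.linalg.inv(K)@np.c_[uv,np.ones(len(uv))].T).T
    return o+d*((z-o[2])/d[:,2])[:,None]
def cloud(n,dep):
    K,R,t=cam(n); v,u=np.mgrid[:dep.shape[0],:dep.shape[1]]
    p=np.stack([(u-K[0,2])/K[0,0]*dep,(v-K[1,2])/K[1,1]*dep,dep],-1)
    return (p-t)@R
E
python3 - <<'E'
from h import *
for n in("top","side"):
    im,d=get_image(n); np.savez(f"{n}0.npz",im=im,d=d); cv2.imwrite(f"pics/{n}0.png",im[...,::-1])
    K,R,t=cam(n); print(n,K[0,0],-R.T@t)
print(get_obs())
E
```

```text
top 515.3936653130831 [0.42544796 0.00471805 1.4775697 ]
side 463.1457701565561 [ 0.39015581 -0.99134248  0.7245341 ]
{'clock': 0.1, 'qpos': array([ 1.10146282e+00,  5.28368969e-01,  1.43375425e+00,  3.92779046e-07,
        1.18141675e+00, -1.78468769e-01]), 'dq': array([ 0.00212165, -0.00178122, -0.003634  ,  0.00098202,  0.00037117,
        0.00064414]), 'joint_efforts': array([-1.80527218e-04, -4.43309963e+01, -1.78586912e+01, -2.02330657e-04,
        3.84217667e-03, -5.60028951e-06]), 'tcp_pos': array([0.17891075, 0.59820921, 0.24444039]), 'ee_rot': array([-3.13967633e+00, -3.46050285e-04,  2.85072743e+00]), 'contact_force': array([ 0.13552147, -0.02451095, -0.73421807]), 'wrist_torque': array([ 0.00201863, -0.00382947,  0.04681894]), 'gripper_force': 0.0, 'width': 1.0010798883880259}
```

View pics/top0.png

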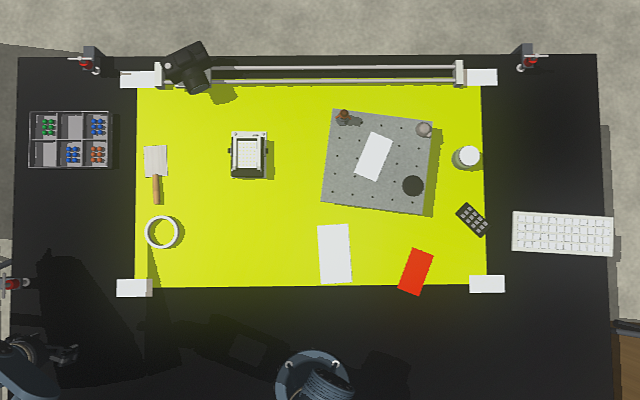

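View pics/side0.png

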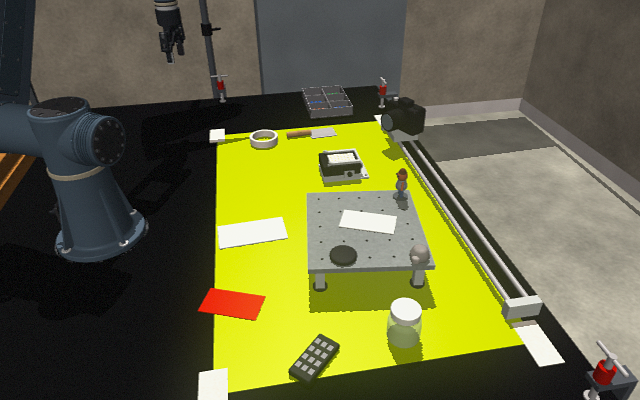

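Top view: candidates are white on the stage (373,156), larger white on the bench (335,253) and red (415,272). The one on the stage fits, being the smaller non-red one. The light panel is at (249,155), the lens cap at (413,186), and the stage's near edge runs from (321,203) to (430,216). I'll measure these and confirm with one crop.

```bash
cat > m.py <<'E'
from h import *
def rects(im,mask,n,z):
    cs,_=cv2.findContours(mask.astype(np.uint8),cv2.RETR_EXTERNAL,cv2.CHAIN_APPROX_NONE)
    c=max(cs,key=cv2.contourArea)[:,0,:]
    p=ray(n,c,z)[:,:2]
    r=cv2.minAreaRect((p*1000).astype(np.float32)); b=cv2.boxPoints(r)
    return c.mean(0),r,b
def fmt(r,b): return np.round(r[0],1),np.round(r[1],1),round(r[2],2),np.round(b,0).tolist()
E
python3 - <<'E'
from m import *
f=np.load("top0.npz"); im,d=f["im"],f["d"]; P=cloud("top",d); g=im.astype(int)
def roi(u0,v0,u1,v1):
    m=np.zeros(d.shape,bool); m[v0:v1,u0:u1]=1; return m
br=g.min(2)
w=roi(345,125,400,185)&(br>195); print("plate",*fmt(*rects(im,w,"top",.0775)[1:]))
print("z plate",np.median(P[w][:,2]))
w=roi(310,215,360,290)&(br>195); print("other",*fmt(*rects(im,w,"top",.0025)[1:]))
Z=P[...,2]
w=roi(310,100,445,225)&(Z>.06)&(Z<.09)&(d>0); print("stage",*fmt(*rects(im,w,"top",.075)[1:]), np.median(Z[w]))
w=roi(395,170,430,205)&(br<60); print("cap",*fmt(*rects(im,w,"top",.084)[1:]))
w=roi(225,125,275,185)&(Z>.03)&(d>0); print("light all",*fmt(*rects(im,w,"top",.05)[1:]))
w=roi(225,125,275,185)&(br>200); print("light white",*fmt(*rects(im,w,"top",.048)[1:]))
c=cv2.resize(im[120:190,220:400],None,fx=4.4,fy=4.4,interpolation=cv2.INTER_CUBIC); cv2.imwrite("pics/crop1.png",c[...,::-1])
np.set_printoptions(linewidth=200)
print(np.round(Z[126:184:3,226:274:3]*1000).astype(int))
E
```

```text
plate [ 636.3 -174.8] [ 66.7 122.7] 66.16 [[567.0, -181.0], [679.0, -230.0], [706.0, -169.0], [594.0, -119.0]]
z plate 0.07816662824448535
other [368.9 -68. ] [165.2  87.7] 3.27 [[284.0, -29.0], [289.0, -116.0], [454.0, -107.0], [449.0, -19.0]]
stage [ 623.4 -183.3] [280.2 260.8] 81.93 [[475.0, -304.0], [733.0, -340.0], [772.0, -63.0], [514.0, -26.0]] 0.07593839475055272
cap [ 554.9 -280. ] [51.8 54.8] 88.76 [[527.0, -305.0], [582.0, -306.0], [583.0, -255.0], [528.0, -253.0]]
light all [645.8 172.9] [109.  120.4] 87.46 [[583.0, 121.0], [704.0, 116.0], [708.0, 225.0], [588.0, 230.0]]
light white [662. 170.] [92.4 98.7] 89.58 [[612.0, 124.0], [711.0, 123.0], [712.0, 216.0], [613.0, 217.0]]
[[  3   1   2   4   4   0   5   1   1   0   0  -7   1   1   6   2]
 [  2   0   0  -5   5  -4   0  -1  -3   0   1  -2  -2  -3   2  -3]
 [  7  -1   5   7   7   3  11   6  12   7   9  11   8   9   3  -1]
 [ -4   1   4   0   6  10   5   2   5  48  38   9   3   4 -10   2]
 [  1  -1  51  61  55  52  53  50  55  54  53  54  48   4  -2  -2]
 [  0  -3  49  52  42  50  56  49  48  48  51  57  47   4   5  -3]
 
[... 237 characters left out ...]
  47  54  55  48  28  -3   8]
 [  1   2  47  59  49  47  51  50  50  46  46  51  45   8  -7   3]
 [ -2   3  47  57  50  47  45  50  49  46  47  57  45  10   2  -2]
 [  5   1  49  55  48  52  50  45  50  50  53  57  46   3  -1   2]
 [  8   0  60  54  49  50  51  53  49  53  51  58  46   3   1   3]
 [ -2   1  61  55  48  53  46  46  44  48  49  55  47   5   0   6]
 [  5   2  53  47  44  47  52  44  48  51  48  50  45   5   1   0]
 [  2   1  48  46  49  49  46  47  41  51  43  50  47   9   6   2]
 [  4   4  12  20  19  24  22  14  26  28  28  30  25   0  -1   1]
 [ -2   1   5   1   3  10   0  -4   2   5  -3   4  -3   6   4   1]
 [ -2   6   1  -1   0  -2   0  -3   6  -6   2  -3   1   2  -2   3]]
```

View pics/crop1.png

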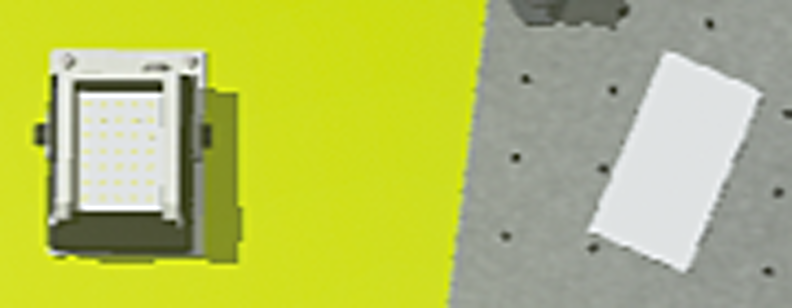

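The crop confirms it: plain white plate on the stage at crop (675,160), with the light panel at (125,150), its stop at the top and its open front at the bottom. The measured plate is 67×123 mm at z≈0.078 and the stage 280×261 mm, which match the given sizes. Next I move above the plate's centre.

>>> {"fn": "send_rows", "kwargs": {"commands": [{"jaw": 40, "slide": [-4.4, -4.1, 0.3], "twist": 0}, {"jaw": 40, "slide": [-8.8, -8.1, 0.6], "twist": 0}, {"jaw": 40, "slide": [-13.2, -12.2, 0.9], "twist": 0}, {"jaw": 40, "slide": [-17.6, -16.2, 1.2], "twist": 0}, {"jaw": 40, "slide": [-22.0, -20.3, 1.5], "twist": 0}]}}

```text
clock: 0.72
tcp_pos: [0.3324, 0.3396, 0.2301]
ee_rot: [3.142, 0.0, 2.851]
contact_force: [0.9, 0.8, -0.3]
width: 0.401
gripper_force: 0.0
```

>>> {"fn": "send_rows", "kwargs": {"commands": [{"jaw": 40, "slide": [-4.4, -4.1, 0.3], "twist": 0}, {"jaw": 40, "slide": [-8.8, -8.1, 0.6], "twist": 0}, {"jaw": 40, "slide": [-13.2, -12.2, 0.9], "twist": 0}, {"jaw": 40, "slide": [-17.6, -16.2, 1.2], "twist": 0}, {"jaw": 40, "slide": [-22.0, -20.3, 1.5], "twist": 0}]}}

```text
clock: 1.35
tcp_pos: [0.4849, 0.0818, 0.2151]
ee_rot: [3.141, -0.0, 2.85]
contact_force: [0.3, 0.5, 0.8]
width: 0.403
gripper_force: 0.0
```

>>> {"fn": "send_rows", "kwargs": {"commands": [{"jaw": 40, "slide": [-4.4, -4.1, 0.3], "twist": 0}, {"jaw": 40, "slide": [-8.8, -8.1, 0.6], "twist": 0}, {"jaw": 40, "slide": [-13.2, -12.2, 0.9], "twist": 0}, {"jaw": 40, "slide": [-17.6, -16.2, 1.2], "twist": 0.06}, {"jaw": 40, "slide": [-22.0, -20.3, 1.5], "twist": 0.124}]}}

```text
clock: 1.98
tcp_pos: [0.6373, -0.1755, 0.1997]
ee_rot: [3.141, -0.001, 2.724]
contact_force: [-0.3, 0.1, -0.7]
width: 0.398
gripper_force: 0.0
```

```bash
cat >> h.py <<'E'
from scipy.spatial.transform import Rotation as Ro
def go(xyz=None,ya=None):
    "slide cm and twist from measured pose to world xyz and tool-y heading ya (deg)"
    o=get_obs(); R=Ro.from_euler("xyz",o["ee_rot"]).as_matrix(); a=np.degrees(np.arctan2(R[1,1],R[0,1]))
    print("t",round(o["clock"],2),"tcp",np.round(o["tcp_pos"]*1e3,1),"yhead",round(a,2),"F",np.round(o["contact_force"],1),"w",round(float(o["width"]),3),"g",round(float(o["gripper_force"]),1))
    if xyz is not None: print("slide",np.round(R.T@(np.array(xyz)-o["tcp_pos"])*100,2),"twist",None if ya is None else round(np.radians(a-ya),3))
E
python3 - <<'E'
from h import *
go([.636,-.175,.12],66.2)
f=np.load("top0.npz"); g=f["im"].astype(int)
np.set_printoptions(linewidth=220)
for v in (138,142,148,154,160,166): print(v,g[v,228:272,2])
for u in (240,244,248,252,256): print(u,g[128:184,u,2])
E
```

```text
t 1.98 tcp [ 637.3 -175.5  199.7] yhead 66.1 F [-0.3  0.1 -0.7] w 0.398 g 0.0
slide [ 0.14 -0.01  7.97] twist -0.002
138 [ 31  31  26  41  27 205 233 226 166  94  81  84  85  85  84  83  83  83  83  82  83  83  84  84  84  83  84  80 104 194 224 234 165  48  17  51 106 216 157  18  23  25  25  27]
142 [ 37  34  31  39  66 212 232 228 137 102 223 241 235 234 234 234 234 234 234 235 234 234 234 234 233 234 235 236 207 204 217 227 157  54  29  37 117 141  92  30  33  33  37  33]
148 [ 40  33 115  81  60 206 227 226 132  98 220 237 231 230 230 232 230 229 230 230 229 230 232 232 230 231 232 232 203 201 217 226 152  42  28  62 112  90  41  34  36  37  37  35]
154 [ 31  19 167 120  63 212 229 226 133  99 199 168 185 225 207 164 213 231 173 184 224 207 147 207 231 174 164 219 226 217 215 231 150  25  33  38 109 110  62  29  35  36  34  36]
160 [ 32  33  36  39 114 213 229 201 118 107 220 225 224 230 230 219 223 230 219 223 229 230 219 224 229 218 224 229 226 217 215 227 144  26  30  36 119 132  79  27  33  35  35  36]
166 [ 34  32  37  39 129 186 194 143  82 117 228 243 235 233 234 235 234 
[... 563 characters left out ...]
33  36]
248 [ 30  26  20 144 229 215 211 212 216 231  83  35  44 255 234 219 224 229 224 225 229 229 219 224 228 229 224 229 229 219 226 230 229 224 229 229 230 225 235 255  24  48  54  55  54  55  55  55  29  55  50  32  31  37
  35  35]
252 [ 25  23  19 143 230 217 220 167 196 235  84  34  44 255 233 230 230 229 231 219 230 229 230 230 229 230 231 229 229 230 230 229 229 231 230 228 230 230 234 255  26  50  54  52  54  54  56  56  28  56  49  32  34  37
  37  35]
256 [ 25  23  18 144 231 222 162 102 197 231 104  14  27 229 207 205 204 204 204 204 203 227 227 227 226 226 226 226 225 226 226 225 226 227 204 199 200 201 200 214  46  67  48  54  54  54  54  56  30  55  50  30  31  33
  32  34]
```

Row profiles in the saved frame show the rails at u≈232–236 and 257–260. I'll fit those exactly later. Now descending to feel for the plate.

>>> {"fn": "send_rows", "kwargs": {"commands": [{"jaw": 40, "slide": [0.1, 0, 5.0], "twist": 0}, {"jaw": 40, "slide": [0.1, 0, 8.0], "twist": 0}, {"jaw": 40, "slide": [0.1, 0, 9.8], "twist": 0}, {"jaw": 40, "slide": [0.1, 0, 10.2], "twist": 0}]}}

```text
clock: 2.48
tcp_pos: [0.6353, -0.1731, 0.0971]
ee_rot: [3.142, -0.002, 2.727]
contact_force: [-0.1, 0.2, 0.8]
width: 0.401
gripper_force: 0.0
```

>>> {"fn": "send_rows", "kwargs": {"commands": [{"jaw": 40, "slide": [0, 0, 0.1], "twist": 0}, {"jaw": 40, "slide": [0, 0, 0.2], "twist": 0}, {"jaw": 40, "slide": [0, 0, 0.3], "twist": 0}]}}

```text
clock: 2.85
tcp_pos: [0.6366, -0.1737, 0.0965]
ee_rot: [-3.142, 0.002, 2.727]
contact_force: [-0.3, 0.1, 0.0]
width: 0.402
gripper_force: 0.0
```

>>> {"fn": "send_rows", "kwargs": {"commands": [{"jaw": 40, "slide": [0, 0, 0.1], "twist": 0}, {"jaw": 40, "slide": [0, 0, 0.2], "twist": 0}]}}

```text
clock: 3.1
tcp_pos: [0.636, -0.1736, 0.0935]
ee_rot: [-3.142, 0.0, 2.727]
contact_force: [-0.3, 0.3, -0.3]
width: 0.403
gripper_force: 0.0
```

```bash
python3 - <<'E'
from h import *
go()
f=np.load("top0.npz"); g=f["im"].astype(float)[...,2]
# subpixel crossings of rail outer edges (lip tops z~.0555) and front/back edges
def cross(a,th,rise):
    for i in range(len(a)-1):
        if (a[i]<th<=a[i+1]) if rise else (a[i]>=th>a[i+1]): return i+(th-a[i])/(a[i+1]-a[i])
L=[];Rr=[]
for v in range(140,166):
    a=cross(g[v,231:236],120,True); b=cross(g[v,258:263],120,False)
    if a is not None: L.append((231+a,v))
    if b is not None: Rr.append((258+b,v))
for nm,e,z in(("L",L,.0555),("R",Rr,.0555)):
    p=ray("top",np.array(e),z)[:,:2]*1e3; c=np.polyfit(p[:,0],p[:,1],1); print(nm,len(e),"y at x=650:",np.polyval(c,650),"slope deg",np.degrees(np.arctan(c[0])),"rms",np.std(p[:,1]-np.polyval(c,p[:,0])))
F=[];B=[];S=[]
for u in range(238,255):
    col=g[:,u]
    a=cross(-col[172:182],-42,True); F.append((u,172+a)) if a is not None else 0
    a=cross(col[162:172],140,False); B.append((u,162+a)) if a is not None else 0
    a=cross(col[134:142],150,False); S.append((u,134+a)) if a is not None else 0
for nm,e,z in(("front",F,.048),("emit end",B,.048),("stop front top",S,.0555)):
    p=ray("top",np.array(e),z)[:,:2]*1e3; c=np.polyfit(p[:,1],p[:,0],1); print(nm,len(e),"x at y=170:",np.polyval(c,170),"deg",-np.degrees(np.arctan(c[0])),np.std(p[:,0]-np.polyval(c,p[:,1])))
E
```

```text
t 3.1 tcp [ 636.  -173.6   93.5] yhead 66.23 F [-0.3  0.3 -0.3] w 0.403 g 0.0
L 26 y at x=650: 214.00844806064097 slope deg -1.0705626975972824 rms 0.3434159042637365
R 26 y at x=650: 136.25010009853017 slope deg -0.5240974722736245 rms 0.09771431201854837
front 17 x at y=170: 588.7704684257092 deg -0.7026554462127897 0.07112981596445955
emit end 17 x at y=170: 611.2117668127223 deg -0.6500383236522697 0.10196944050372418
stop front top 17 x at y=170: 695.7811953081404 deg 5.802589795799071 2.2003520640373266
```

Light: origin ≈ (0.645, 0.175), yaw ≈ −0.7°. The rail centre, front edge and stop all agree. I'll continue down in small steps.

>>> {"fn": "send_rows", "kwargs": {"commands": [{"jaw": 40, "slide": [0, 0, 0.1], "twist": 0}, {"jaw": 40, "slide": [0, 0, 0.15], "twist": 0}]}}

```text
clock: 3.35
tcp_pos: [0.6359, -0.1735, 0.0917]
ee_rot: [-3.142, -0.0, 2.727]
contact_force: [-0.1, -0.3, -0.6]
width: 0.397
gripper_force: 0.0
```

>>> {"fn": "send_rows", "kwargs": {"commands": [{"jaw": 40, "slide": [0, 0, 0.1], "twist": 0}]}}

```text
clock: 3.48
tcp_pos: [0.636, -0.1736, 0.0908]
ee_rot: [-3.142, 0.0, 2.727]
contact_force: [-0.2, 0.8, 7.4]
width: 0.399
gripper_force: 4.4
```

>>> {"fn": "send_rows", "kwargs": {"commands": [{"jaw": 40, "slide": [0, 0, 0.05], "twist": 0}]}}

```text
clock: 3.6
tcp_pos: [0.6359, -0.1735, 0.0908]
ee_rot: [-3.142, -0.0, 2.727]
contact_force: [-1.7, -0.1, 4.4]
width: 0.401
gripper_force: 2.6
```

>>> {"fn": "send_rows", "kwargs": {"commands": [{"jaw": 40, "slide": [0.5, -0.15, 0.02], "twist": -0.02}, {"jaw": 40, "slide": [1.2, -0.36, 0.03], "twist": -0.05}, {"jaw": 40, "slide": [2.0, -0.6, 0.03], "twist": -0.08}, {"jaw": 40, "slide": [2.8, -0.83, 0.03], "twist": -0.11}, {"jaw": 40, "slide": [3.4, -1.0, 0.03], "twist": -0.14}]}}

```text
clock: 4.22
tcp_pos: [0.6012, -0.1693, 0.0908]
ee_rot: [-3.141, 0.003, 2.868]
contact_force: [4.2, -1.1, 4.1]
width: 0.398
gripper_force: 2.4
```

```bash
python3 - <<'E'
from h import *
go([.520,-.1586,.0908],82)
im,d=get_image("top"); c=cv2.resize(im[90:230,300:460],None,fx=4,fy=4,interpolation=cv2.INTER_CUBIC); cv2.imwrite("pics/drag1.png",c[...,::-1])
E
```

```text
t 4.22 tcp [ 601.2 -169.3   90.8] yhead 74.35 F [ 4.2 -1.1  4.1] w 0.398 g 2.4
slide [ 8.11 -1.16 -0.03] twist -0.133
```

View pics/drag1.png

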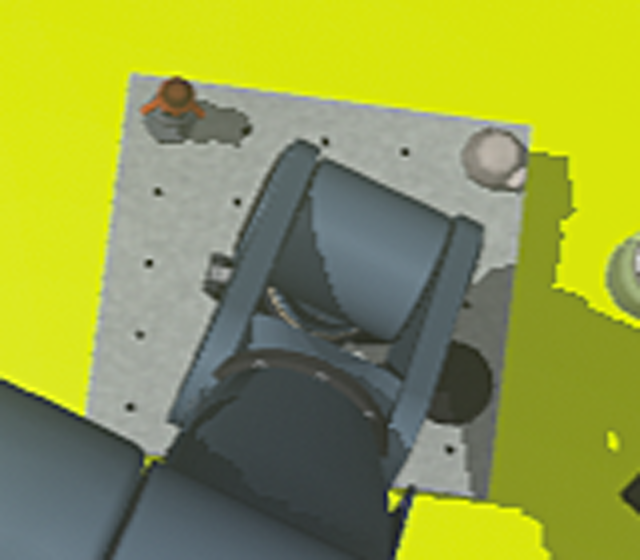

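The arm hides the plate in the top view (the hand covers crop (310,290)). I'll check in the side view.

```bash
python3 - <<'E'
from h import *
im,d=get_image("side"); c=cv2.resize(im[160:290,270:460],None,fx=4,fy=4,interpolation=cv2.INTER_CUBIC); cv2.imwrite("pics/drag1s.png",c[...,::-1])
E
```

```text
(no output)
```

View pics/drag1s.png

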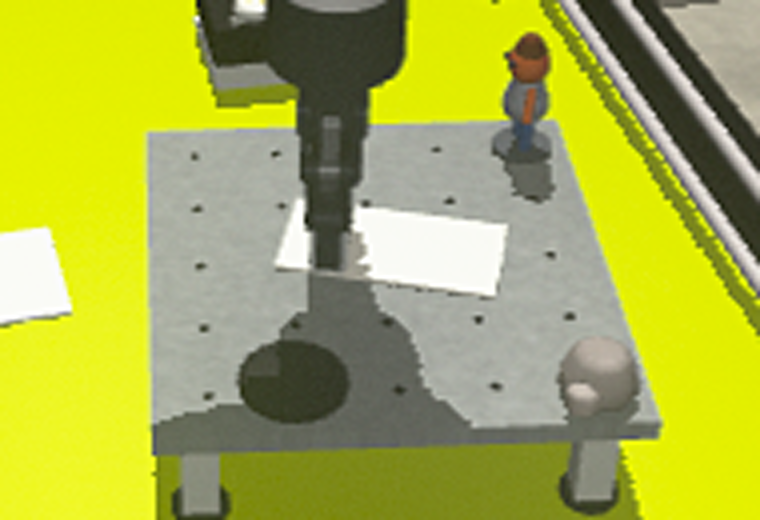

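The plate has stayed put (crop corners (300,198), (507,223), (497,297), (275,268)) because the fingertips slid over it. I'll push it from its far short end instead. First I lift off and measure the plate's corners.

>>> {"fn": "send_rows", "kwargs": {"commands": [{"jaw": 40, "slide": [0, 0, -1.0], "twist": 0}, {"jaw": 40, "slide": [0, 0, -3.0], "twist": 0}]}}

```text
clock: 4.58
tcp_pos: [0.5977, -0.1678, 0.1186]
ee_rot: [3.141, -0.008, 2.868]
contact_force: [-1.4, 0.4, -0.8]
width: 0.402
gripper_force: 0.0
```

```bash
python3 - <<'E'
from m import *
c=np.array([(396.75,215.75),(394.25,234.25),(338.75,227),(345,209.5)]); print(np.round(ray("side",c,.0775)[:,:2]*1e3,1))
f=np.load("side0.npz"); g=f["im"].astype(int); m=np.zeros(g.shape[:2],bool); m[200:245,330:405]=1
r=rects(f["im"],m&(g.min(2)>200),"side",.0775); print("before",fmt(*r[1:]))
a=np.radians(-23.8); e=np.array([np.cos(a),np.sin(a)]); p=np.array([.6363,-.1748])+e*.085; print(p); go([*p,.12],66.2)
E
```

```text
[[ 708.5 -164.8]
 [ 682.  -229.5]
 [ 567.1 -180.5]
 [ 595.7 -117.1]]
before (array([ 637.4, -170.5]), array([ 66.3, 124.5]), 66.15, [[567.0, -176.0], [681.0, -226.0], [708.0, -165.0], [594.0, -115.0]])
[ 0.71407157 -0.20910135]
t 4.58 tcp [ 597.7 -167.8  118.6] yhead 74.3 F [-1.4  0.4 -0.8] w 0.402 g 0.0
slide [-12.32  -0.83  -0.24] twist 0.141
```

>>> {"fn": "send_rows", "kwargs": {"commands": [{"jaw": 40, "slide": [-4.0, -0.3, 0], "twist": 0.05}, {"jaw": 40, "slide": [-8.0, -0.55, 0], "twist": 0.1}, {"jaw": 40, "slide": [-12.2, -0.7, 0], "twist": 0.141}, {"jaw": 40, "slide": [-12.2, -0.7, 0], "twist": 0.141}]}}

```text
clock: 5.08
tcp_pos: [0.717, -0.2094, 0.1189]
ee_rot: [-3.141, -0.001, 2.726]
contact_force: [-0.4, 0.1, 0.3]
width: 0.4
gripper_force: 0.0
```

>>> {"fn": "send_rows", "kwargs": {"commands": [{"jaw": 40, "slide": [0, 0, 1.5], "twist": 0}, {"jaw": 40, "slide": [0, 0, 2.6], "twist": 0}, {"jaw": 40, "slide": [0, 0, 2.6], "twist": 0}]}}

```text
clock: 5.45
tcp_pos: [0.714, -0.2078, 0.0917]
ee_rot: [3.142, -0.006, 2.726]
contact_force: [-0.4, 0.4, 0.1]
width: 0.399
gripper_force: 0.0
```

```bash
python3 - <<'E'
from h import *
go([.712,-.207,.0889],66.2)
E
```

```text
t 5.45 tcp [ 714.  -207.8   91.7] yhead 66.18 F [-0.4  0.4  0.1] w 0.399 g 0.0
slide [ 0.21 -0.    0.28] twist -0.0
```

>>> {"fn": "send_rows", "kwargs": {"commands": [{"jaw": 40, "slide": [0, 0, 0.15], "twist": 0}, {"jaw": 40, "slide": [0, 0, 0.25], "twist": 0}, {"jaw": 40, "slide": [0, 0, 0.25], "twist": 0}]}}

```text
clock: 5.82
tcp_pos: [0.7164, -0.2089, 0.0919]
ee_rot: [-3.142, 0.001, 2.726]
contact_force: [0.2, 0.1, 0.1]
width: 0.402
gripper_force: 0.0
```

>>> {"fn": "send_rows", "kwargs": {"commands": [{"jaw": 40, "slide": [0.5, 0, 0], "twist": 0}, {"jaw": 40, "slide": [1.0, 0, 0], "twist": 0}, {"jaw": 40, "slide": [1.5, 0, 0], "twist": 0}, {"jaw": 40, "slide": [2.0, 0, 0], "twist": 0}]}}

```text
clock: 6.32
tcp_pos: [0.6976, -0.2006, 0.0916]
ee_rot: [-3.142, -0.0, 2.726]
contact_force: [0.0, 0.4, 0.8]
width: 0.404
gripper_force: 0.0
```

```bash
cat > ps.py <<'E'
from m import *
im,d=get_image("side"); g=im.astype(int); m=np.zeros(g.shape[:2],bool); m[195:262,285:410]=1
r=rects(im,m&(g.min(2)>200)&(g.max(2)-g.min(2)<30),"side",.0775); print("plate",fmt(*r[1:])); go()
E
python3 ps.py
```

```text
plate (array([ 634.7, -169.1]), array([ 66.8, 120.3]), 66.14, [[566.0, -175.0], [676.0, -224.0], [703.0, -163.0], [593.0, -114.0]])
t 6.38 tcp [ 696.9 -200.1   91.5] yhead 66.19 F [0.2 0.3 0.1] w 0.401 g 0.0
```

The tip is still 0.7 mm above the plate's top, because the settled command was z≈91. I'll back off, lower further, then push.

>>> {"fn": "send_rows", "kwargs": {"commands": [{"jaw": 40, "slide": [-1.2, 0, 0], "twist": 0}, {"jaw": 40, "slide": [-2.1, 0, 0], "twist": 0}, {"jaw": 40, "slide": [-2.1, 0, 0.1], "twist": 0}, {"jaw": 40, "slide": [-2.1, 0, 0.22], "twist": 0}, {"jaw": 40, "slide": [-2.1, 0, 0.22], "twist": 0}]}}

```text
clock: 7.0
tcp_pos: [0.7168, -0.209, 0.0889]
ee_rot: [3.142, -0.001, 2.726]
contact_force: [0.0, 0.7, -0.2]
width: 0.398
gripper_force: 0.0
```

```bash
python3 -c "
from h import *
go(); go([.712,-.207,.0889],66.2)"
```

```text
t 7.0 tcp [ 716.8 -209.    88.9] yhead 66.18 F [ 0.   0.7 -0.2] w 0.398 g 0.0
t 7.0 tcp [ 716.8 -209.    88.9] yhead 66.18 F [ 0.   0.7 -0.2] w 0.398 g 0.0
slide [ 0.52 -0.01 -0.  ] twist -0.0
```

>>> {"fn": "send_rows", "kwargs": {"commands": [{"jaw": 40, "slide": [0.8, 0, 0], "twist": 0}, {"jaw": 40, "slide": [1.4, 0, 0], "twist": 0}, {"jaw": 40, "slide": [2.0, 0, 0], "twist": 0}, {"jaw": 40, "slide": [2.7, 0, 0], "twist": 0}, {"jaw": 40, "slide": [3.4, 0, 0], "twist": 0}]}}

```text
clock: 7.62
tcp_pos: [0.6858, -0.1953, 0.0895]
ee_rot: [3.142, 0.0, 2.726]
contact_force: [0.1, -0.2, 0.4]
width: 0.403
gripper_force: 0.2
```

```bash
python3 ps.py
```

```text
plate (array([ 620.8, -162.9]), array([ 66.8, 124.1]), 66.14, [[551.0, -168.0], [664.0, -219.0], [691.0, -157.0], [578.0, -107.0]])
t 7.67 tcp [ 684.8 -194.8   89.4] yhead 66.18 F [-0.6 -0.   0.9] w 0.4 g 0.6
```

The push works: the plate moved 16 mm with its heading unchanged. I'll continue along an arc that turns it parallel to the stage.

>>> {"fn": "send_rows", "kwargs": {"commands": [{"jaw": 40, "slide": [0.8, -0.01, 0], "twist": -0.023}, {"jaw": 40, "slide": [1.6, -0.04, 0], "twist": -0.046}, {"jaw": 40, "slide": [2.4, -0.08, 0], "twist": -0.068}, {"jaw": 40, "slide": [3.2, -0.15, 0], "twist": -0.091}, {"jaw": 40, "slide": [4.0, -0.23, 0], "twist": -0.114}]}}

```text
clock: 8.3
tcp_pos: [0.6482, -0.1813, 0.0895]
ee_rot: [-3.142, 0.0, 2.841]
contact_force: [0.6, 0.4, 0.3]
width: 0.396
gripper_force: 0.6
```

```bash
python3 ps.py; python3 -c "
from h import *
go([.5908,-.1686,.089],82)"
```

```text
plate (array([ 579.6, -156.1]), array([ 67. , 122.9]), 72.55, [[511.0, -170.0], [628.0, -206.0], [648.0, -143.0], [531.0, -106.0]])
t 8.35 tcp [ 647.  -180.8   89.3] yhead 72.83 F [-0.2 -0.2  1.6] w 0.402 g 1.0
t 8.35 tcp [ 647.  -180.8   89.3] yhead 72.83 F [-0.2 -0.2  1.6] w 0.402 g 1.0
slide [ 5.73 -0.49  0.04] twist -0.16
```

>>> {"fn": "send_rows", "kwargs": {"commands": [{"jaw": 40, "slide": [0.8, -0.01, 0], "twist": -0.023}, {"jaw": 40, "slide": [1.6, -0.04, 0], "twist": -0.046}, {"jaw": 40, "slide": [2.4, -0.08, 0], "twist": -0.068}, {"jaw": 40, "slide": [3.2, -0.15, 0], "twist": -0.091}, {"jaw": 40, "slide": [4.0, -0.23, 0], "twist": -0.114}]}}

```text
clock: 8.98
tcp_pos: [0.6092, -0.1716, 0.0893]
ee_rot: [3.142, 0.0, 2.955]
contact_force: [2.1, -0.3, 1.0]
width: 0.402
gripper_force: 0.6
```

```bash
python3 ps.py; python3 -c "
from h import *
go([.5908,-.1686,.089],82)"
```

```text
plate (array([ 539.7, -153.3]), array([ 64.7, 122.4]), 78.93, [[473.0, -173.0], [594.0, -197.0], [606.0, -133.0], [486.0, -110.0]])
t 9.03 tcp [ 608.  -171.2   89.2] yhead 79.36 F [0.5 0.2 1.6] w 0.395 g 1.0
t 9.03 tcp [ 608.  -171.2   89.2] yhead 79.36 F [0.5 0.2 1.6] w 0.395 g 1.0
slide [ 1.73 -0.06  0.03] twist -0.046
```

>>> {"fn": "send_rows", "kwargs": {"commands": [{"jaw": 40, "slide": [0.6, -0.01, 0], "twist": -0.02}, {"jaw": 40, "slide": [1.2, -0.03, 0], "twist": -0.035}, {"jaw": 40, "slide": [1.8, -0.06, 0], "twist": -0.047}, {"jaw": 40, "slide": [1.8, -0.06, 0], "twist": -0.047}]}}

```text
clock: 9.52
tcp_pos: [0.5911, -0.1688, 0.0892]
ee_rot: [3.141, -0.001, 3.001]
contact_force: [0.5, 0.4, -0.2]
width: 0.398
gripper_force: 0.0
```

>>> {"fn": "send_rows", "kwargs": {"commands": [{"jaw": 40, "slide": [-1.5, 0, 0], "twist": 0}, {"jaw": 60, "slide": [-2.0, 0, -4], "twist": 0}, {"jaw": 80, "slide": [-2.0, 5, -9], "twist": 0}, {"jaw": 100, "slide": [-2.0, 11, -11], "twist": 0}, {"jaw": 100, "slide": [-2.0, 17, -11], "twist": 0}]}}

```text
clock: 10.15
tcp_pos: [0.6363, -0.0078, 0.2015]
ee_rot: [-3.141, 0.005, 2.999]
contact_force: [1.1, 0.2, -1.3]
width: 1.002
gripper_force: 0.0
```

>>> {"fn": "send_rows", "kwargs": {"commands": [{"jaw": 100, "slide": [0, 6, 0], "twist": 0}, {"jaw": 100, "slide": [0, 12, 0], "twist": 0}, {"jaw": 100, "slide": [0, 12, 0], "twist": 0}]}}

```text
clock: 10.52
tcp_pos: [0.6512, 0.1151, 0.1988]
ee_rot: [3.141, -0.001, 3.007]
contact_force: [0.2, -0.9, -1.0]
width: 1.003
gripper_force: 0.0
```

```bash
python3 ps.py; python3 - <<'E'
from m import *
im,d=get_image("top"); np.savez("top1.npz",im=im,d=d)
cv2.imwrite("pics/top1.png",im[90:240,200:460].repeat(3,0).repeat(3,1)[...,::-1])
g=im.astype(int); m=np.zeros(d.shape,bool); m[140:235,330:410]=1
r=rects(im,m&(g.min(2)>195),"top",.0775); print("top plate",fmt(*r[1:]))
E
```

```text
plate (array([ 549.1, -158.5]), array([74., 31.]), 14.37, [[509.0, -153.0], [517.0, -183.0], [589.0, -164.0], [581.0, -134.0]])
t 10.57 tcp [651.1 112.6 198.6] yhead 82.18 F [-0.5 -0.3  0.3] w 1.0 g 0.0
top plate (array([ 547.1, -165.2]), array([72.8, 32.4]), 16.33, [[508.0, -160.0], [517.0, -191.0], [587.0, -170.0], [578.0, -139.0]])
```

View pics/top1.png

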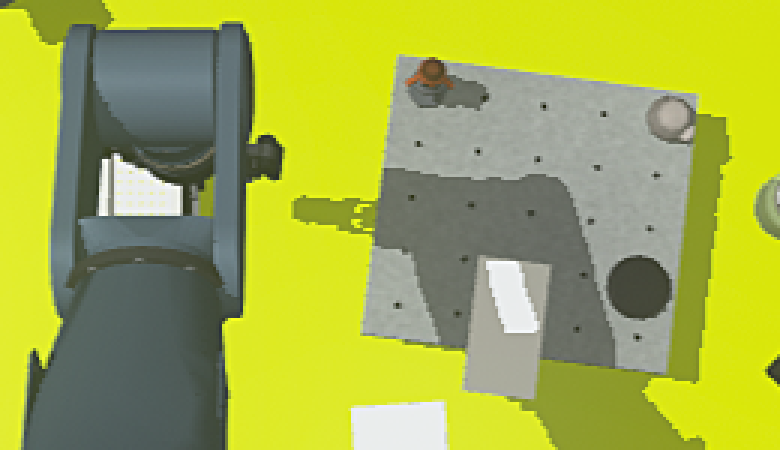

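The plate (in the arm's shadow) has crop corners (478,257), (551,265), (533,398) and (463,390). It overhangs the near edge, parallel to the stage. I'll fit it with a lower threshold.

```bash
python3 - <<'E'
from m import *
im=np.load("top1.npz")["im"]; g=im.astype(int); m=np.zeros(g.shape[:2],bool); m[168:228,346:392]=1
for th in (130,140,150):
    k=(m&(g.min(2)>th)&(g.max(2)-g.min(2)<60)).astype(np.uint8); k=cv2.morphologyEx(k,cv2.MORPH_OPEN,np.ones((3,3)))
    r=rects(im,k,"top",.0775); print(th,fmt(*r[1:]))
print(ray("top",[(359.3,175.7),(383.7,178.3),(377.7,222.7),(354.3,220)],.0775)[:,:2]*1e3)
print(g[200,350:390].tolist()[::3])
E
```

```text
130 (array([ 519. , -160.1]), array([ 66. , 123.5]), 82.29, [[453.0, -185.0], [576.0, -201.0], [585.0, -136.0], [462.0, -119.0]])
140 (array([ 519.1, -159.7]), array([ 65. , 122.9]), 82.01, [[454.0, -183.0], [575.0, -200.0], [584.0, -136.0], [463.0, -119.0]])
150 (array([ 519., -160.]), array([ 63., 122.]), 81.83, [[454.0, -182.0], [575.0, -200.0], [584.0, -137.0], [463.0, -120.0]])
[[ 582.33635303 -136.12869276]
 [ 574.63289795 -202.80442074]
 [ 453.50554853 -184.16300823]
 [ 461.42688014 -120.62526227]]
[[112, 118, 106], [110, 116, 104], [135, 137, 124], [171, 171, 158], [170, 170, 157], [170, 170, 157], [233, 236, 238], [244, 247, 250], [244, 247, 249], [247, 250, 253], [150, 150, 139], [104, 109, 99], [109, 113, 104], [106, 110, 101]]
```

```bash
python3 -c "
from h import *
go([.4705,-.1532,.14],82)"
```

```text
t 10.62 tcp [651.2 110.9 198.6] yhead 82.05 F [ 0.5 -0.3 -0.9] w 0.998 g 0.0
slide [ 14.24 -28.65   5.9 ] twist 0.001
```

>>> {"fn": "send_rows", "kwargs": {"commands": [{"jaw": 95, "slide": [2.6, -5.2, 0], "twist": 0}, {"jaw": 95, "slide": [5.2, -10.4, 0], "twist": 0}, {"jaw": 95, "slide": [7.8, -15.6, 0], "twist": 0}, {"jaw": 95, "slide": [10.4, -20.8, 0], "twist": 0}, {"jaw": 95, "slide": [13.0, -26.0, 1], "twist": 0}]}}

```text
clock: 11.25
tcp_pos: [0.4852, -0.1322, 0.1897]
ee_rot: [-3.14, 0.002, 2.999]
contact_force: [0.4, -0.8, -0.5]
width: 0.949
gripper_force: 0.0
```

>>> {"fn": "send_rows", "kwargs": {"commands": [{"jaw": 95, "slide": [1.2, -2.6, 2], "twist": 0}, {"jaw": 95, "slide": [1.2, -2.6, 4.9], "twist": 0}, {"jaw": 95, "slide": [1.2, -2.6, 4.9], "twist": 0}]}}

```text
clock: 11.62
tcp_pos: [0.4687, -0.154, 0.1387]
ee_rot: [3.14, -0.005, 2.997]
contact_force: [-0.1, 0.2, 0.5]
width: 0.949
gripper_force: 0.0
```

```bash
python3 -c "
from h import *
get_image('side')
go([.4705,-.1532,.073],82)"
```

```text
t 11.68 tcp [ 469.9 -154.   139.7] yhead 81.79 F [ 0.4 -0.9 -0.4] w 0.951 g 0.0
slide [-0.07  0.08  6.67] twist -0.004
```

>>> {"fn": "send_rows", "kwargs": {"commands": [{"jaw": 95, "slide": [-0.05, 0.08, 2.5], "twist": 0}, {"jaw": 95, "slide": [-0.05, 0.08, 4.5], "twist": 0}, {"jaw": 95, "slide": [-0.05, 0.08, 6.0], "twist": 0}, {"jaw": 95, "slide": [-0.05, 0.08, 6.7], "twist": 0}, {"jaw": 95, "slide": [-0.05, 0.08, 6.7], "twist": 0}]}}

```text
clock: 12.3
tcp_pos: [0.4717, -0.1523, 0.0731]
ee_rot: [3.142, -0.0, 3.001]
contact_force: [0.3, -0.5, 0.5]
width: 0.95
gripper_force: 0.0
```

```bash
python3 -c "
from h import *
im,d=get_image('side'); cv2.imwrite('pics/pre.png',cv2.resize(im[165:290,230:420],None,fx=4,fy=4,interpolation=cv2.INTER_CUBIC)[...,::-1])
go([.4705,-.1532,.073],82)"
```

```text
t 12.35 tcp [ 471.9 -152.4   73.4] yhead 81.94 F [ 0.6  0.2 -0.2] w 0.949 g 0.0
slide [ 0.12 -0.1   0.04] twist -0.001
```

View pics/pre.png

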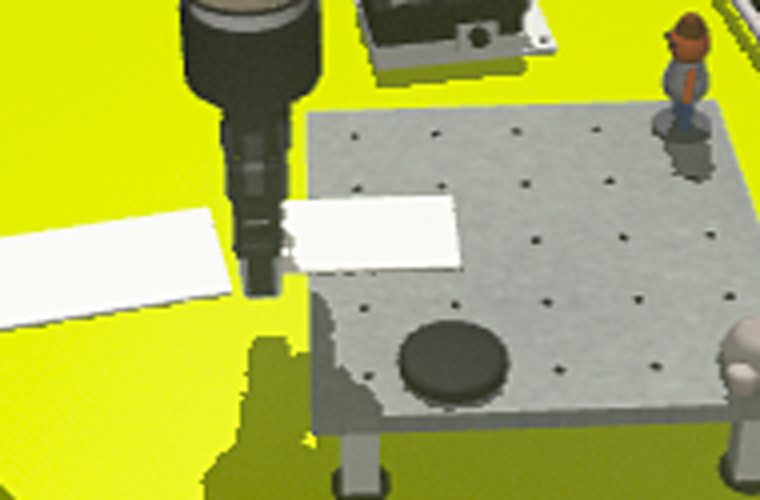

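The finger (crop (260,270)) stands beside the overhanging end (plate corner (300,272)), with its tip below the plate and clear of the deck. Closing.

>>> {"fn": "send_rows", "kwargs": {"commands": [{"jaw": 85, "slide": [0.05, -0.05, 0], "twist": 0}, {"jaw": 80, "slide": [0.05, -0.05, 0], "twist": 0}, {"jaw": 76, "slide": [0.05, -0.05, 0], "twist": 0}, {"jaw": 72, "slide": [0.05, -0.05, 0], "twist": 0}]}}

```text
clock: 12.85
tcp_pos: [0.4712, -0.1528, 0.0736]
ee_rot: [-3.141, 0.001, 3.001]
contact_force: [-1.4, 0.1, 5.2]
width: 0.738
gripper_force: 64.1
```

```bash
python3 -c "
from h import *
im,d=get_image('side'); go()"; python3 ps.py
```

```text
t 12.9 tcp [ 471.2 -152.8   73.6] yhead 81.93 F [-0.2 -0.6  4.6] w 0.745 g 64.1
plate (array([ 534.8, -155.9]), array([67.4, 99.6]), 85.25, [[482.0, -185.0], [582.0, -194.0], [587.0, -126.0], [488.0, -118.0]])
t 12.95 tcp [ 471.2 -152.8   73.6] yhead 81.94 F [-1.6  0.3  5.6] w 0.738 g 64.1
```

>>> {"fn": "send_rows", "kwargs": {"commands": [{"jaw": 72, "slide": [0, 0, -0.3], "twist": 0}, {"jaw": 72, "slide": [0, 0, -1.0], "twist": 0}, {"jaw": 72, "slide": [0, 0, -3.0], "twist": 0}, {"jaw": 72, "slide": [0, 0, -5.0], "twist": 0}, {"jaw": 72, "slide": [0, 0, -5.0], "twist": 0}]}}

```text
clock: 13.58
tcp_pos: [0.4719, -0.1532, 0.1243]
ee_rot: [-3.14, 0.003, 3.001]
contact_force: [-0.1, 0.1, -1.3]
width: 0.74
gripper_force: 65.6
```

```bash
python3 -c "
from h import *
im,d=get_image('side'); cv2.imwrite('pics/lift.png',cv2.resize(im[145:270,230:420],None,fx=4,fy=4,interpolation=cv2.INTER_CUBIC)[...,::-1])
g=im.astype(int); m=np.zeros(d.shape,bool); m[180:245,290:400]=1; m&=(g.min(2)>200)&(d>0)
P=cloud('side',d)[m]; A=np.c_[P[:,:2]-P[:,:2].mean(0),np.ones(len(P))]; c,*_=np.linalg.lstsq(A,P[:,2],rcond=None); print(len(P),'dz/dx,dz/dy,z',c,P.min(0),P.max(0))
go()"
```

```text
750 dz/dx,dz/dy,z [-0.02787929 -0.12767736  0.12874587] [ 0.47963172 -0.20004604  0.07501521] [ 0.60186436 -0.0487639   0.13230291]
t 13.62 tcp [ 471.3 -152.9  123.5] yhead 81.94 F [-0.5  0.   0.3] w 0.742 g 65.6
```

View pics/lift.png

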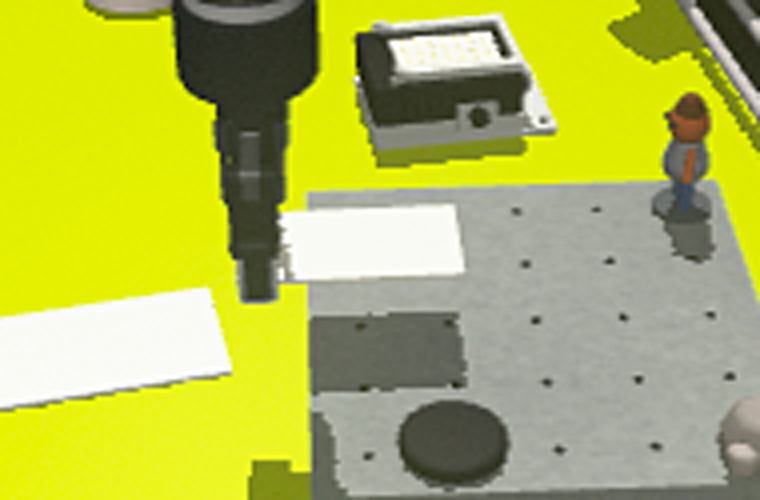

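The plate is gripped and lifted clear (crop corners (285,215)–(463,270)), and it looks level. Carrying it over to the front of the panel.

>>> {"fn": "send_rows", "kwargs": {"commands": [{"jaw": 72, "slide": [0.4, 2.0, 0], "twist": 0}, {"jaw": 72, "slide": [1.0, 6.0, 0], "twist": 0}, {"jaw": 72, "slide": [1.6, 10.0, 0], "twist": 0}, {"jaw": 72, "slide": [2.2, 14.0, 0], "twist": 0}, {"jaw": 72, "slide": [2.8, 18.0, 0], "twist": 0}]}}

```text
clock: 14.25
tcp_pos: [0.4669, 0.032, 0.1222]
ee_rot: [3.141, -0.003, 3.001]
contact_force: [0.0, -0.3, -0.6]
width: 0.741
gripper_force: 65.6
```

>>> {"fn": "send_rows", "kwargs": {"commands": [{"jaw": 72, "slide": [0.7, 4.0, 0], "twist": 0}, {"jaw": 72, "slide": [1.4, 8.0, 0], "twist": -0.04}, {"jaw": 72, "slide": [2.0, 12.0, 0], "twist": -0.08}, {"jaw": 72, "slide": [2.4, 14.6, 0], "twist": -0.12}, {"jaw": 72, "slide": [2.4, 14.6, 0], "twist": -0.13}]}}

```text
clock: 14.88
tcp_pos: [0.4634, 0.1796, 0.1222]
ee_rot: [-3.141, -0.002, 3.135]
contact_force: [0.1, -0.7, -0.2]
width: 0.738
gripper_force: 65.6
```

>>> {"fn": "send_rows", "kwargs": {"commands": [{"jaw": 72, "slide": [0, 0, 2], "twist": 0}, {"jaw": 72, "slide": [0, 0, 4.5], "twist": 0}, {"jaw": 72, "slide": [0, 0, 5.5], "twist": 0}, {"jaw": 72, "slide": [0, 0, 5.5], "twist": 0}]}}

```text
clock: 15.38
tcp_pos: [0.4644, 0.1769, 0.0674]
ee_rot: [-3.141, -0.002, 3.13]
contact_force: [-0.9, -0.2, -0.9]
width: 0.742
gripper_force: 65.6
```

```bash
python3 -c "
from m import *
go([.465,.1774,.070],89.3)
for n in ('top','side'):
    im,d=get_image(n); np.savez(n+'2.npz',im=im,d=d)
    c=im[125:225,190:330] if n=='top' else im[110:210,240:380]
    cv2.imwrite('pics/l_%s.png'%n,cv2.resize(c,None,fx=2.8,fy=4 if 0 else 2.8,interpolation=cv2.INTER_CUBIC)[...,::-1])
a=cv2.imread('pics/l_top.png');b=cv2.imread('pics/l_side.png'); cv2.imwrite('pics/l.png',np.hstack([a,b]))
"
```

```text
t 15.38 tcp [464.4 176.9  67.4] yhead 89.34 F [-0.9 -0.2 -0.9] w 0.742 g 65.6
slide [-0.05  0.05 -0.26] twist 0.001
```

View pics/l.png

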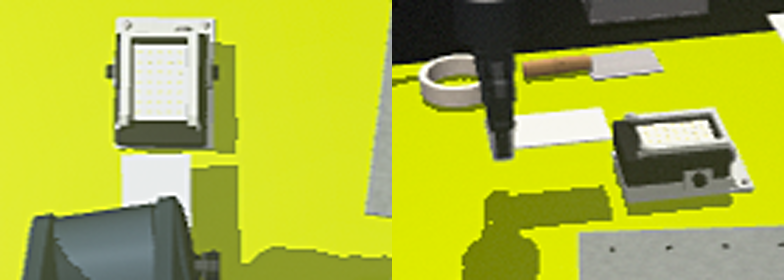

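Left (top view): the plate's leading end is at crop (157,155), just in front of the panel and lined up with it. Right (side view): it is level at panel height. Now the fine fit.

```bash
python3 - <<'E'
from h import *
im=np.load("top2.npz")["im"].astype(float)[...,2]
def cr(a,th):
    for i in range(len(a)-1):
        if (a[i]-th)*(a[i+1]-th)<=0 and a[i]!=a[i+1]: return i+(th-a[i])/(a[i+1]-a[i])
L=[];R=[];E=[]
for v in range(184,196):
    a=cr(im[v,226:242],130); b=cr(im[v,250:266],130)
    if a is not None: L.append((226+a,v))
    if b is not None: R.append((250+b,v))
for u in range(237,254):
    a=cr(im[176:186,u],130)
    if a is not None: E.append((u,176+a))
Lw,Rw,Ew=[ray("top",np.array(q),.0713)[:,:2]*1e3 for q in(L,R,E)]
l=np.polyfit(Lw[:,0],Lw[:,1],1);r=np.polyfit(Rw[:,0],Rw[:,1],1);e=np.polyfit(Ew[:,1],Ew[:,0],1)
for x in (550,565): print(x,np.polyval(l,x),np.polyval(r,x),"mid",(np.polyval(l,x)+np.polyval(r,x))/2)
print("deg",np.degrees(np.arctan(l[0])),np.degrees(np.arctan(r[0])),-np.degrees(np.arctan(e[0])),"end x",np.polyval(e,176),len(E))
P=cloud("side",np.load("side2.npz")["d"]); g=np.load("side2.npz")["im"].astype(int)
m=np.zeros(g.shape[:2],bool); m[148:163,285:456]=1; m&=(g.min(2)>200)&(np.abs(P[...,2]-.071)<.015)&(P[...,0]<.59)&(np.abs(P[...,1]-.177)<.04)
Q=P[m]; c,*_=np.linalg.lstsq(np.c_[Q[:,:2]-[.53,.177],np.ones(len(Q))],Q[:,2],rcond=None); print("plane",len(Q),c)
E
```

```text
550 209.8210041597215 142.65046571918506 mid 176.23573493945327
565 210.2345068208203 139.66559097708264 mid 174.95004889895148
deg 1.579063907770189 -11.254369573343533 -0.37775890177102317 end x 575.1981245930118 17
plane 352 [-0.00271198 -0.00491631  0.07337269]
```

The plate's centreline (y≈176.2 at x=0.55) matches the rails' (≈176.4). It is level, and its leading end at x=0.575 agrees with the TCP. I'll lower it and land the end on the bare face.

>>> {"fn": "send_rows", "kwargs": {"commands": [{"jaw": 72, "slide": [0, 0, 1.0], "twist": 0}, {"jaw": 72, "slide": [0, 0, 1.9], "twist": 0}, {"jaw": 72, "slide": [0, 0, 1.9], "twist": 0}]}}

```text
clock: 15.85
tcp_pos: [0.4647, 0.1773, 0.0484]
ee_rot: [-3.141, -0.002, 3.131]
contact_force: [0.4, 0.2, -0.8]
width: 0.742
gripper_force: 65.7
```

```bash
python3 -c "
from h import *
get_image('side');go([.4904,.1773,.0478],89.3)"
```

```text
t 15.9 tcp [464.9 177.3  48.7] yhead 89.38 F [-1.1  0.5  0.3] w 0.736 g 65.7
slide [-2.55  0.03  0.08] twist 0.001
```

>>> {"fn": "send_rows", "kwargs": {"commands": [{"jaw": 72, "slide": [-0.8, 0, 0], "twist": 0}, {"jaw": 72, "slide": [-1.6, 0, 0], "twist": 0}, {"jaw": 72, "slide": [-2.3, 0, 0], "twist": 0}, {"jaw": 72, "slide": [-2.3, 0, 0], "twist": 0}]}}

```text
clock: 16.4
tcp_pos: [0.4894, 0.1771, 0.0492]
ee_rot: [3.141, 0.002, 3.131]
contact_force: [-1.6, -0.0, 0.0]
width: 0.745
gripper_force: 65.7
```

>>> {"fn": "send_rows", "kwargs": {"commands": [{"jaw": 72, "slide": [0, 0, 0.05], "twist": 0}, {"jaw": 72, "slide": [0, 0, 0.1], "twist": 0}, {"jaw": 72, "slide": [0, 0, 0.1], "twist": 0}]}}

```text
clock: 16.77
tcp_pos: [0.4879, 0.1771, 0.048]
ee_rot: [-3.142, -0.001, 3.131]
contact_force: [-0.2, -0.3, 0.1]
width: 0.739
gripper_force: 65.7
```

>>> {"fn": "send_rows", "kwargs": {"commands": [{"jaw": 72, "slide": [0, 0, 0.05], "twist": 0}, {"jaw": 72, "slide": [0, 0, 0.05], "twist": 0}]}}

```text
clock: 17.02
tcp_pos: [0.4882, 0.1771, 0.0476]
ee_rot: [3.142, -0.0, 3.131]
contact_force: [-0.1, 0.2, -0.7]
width: 0.741
gripper_force: 65.7
```

```bash
python3 -c "
from h import *
go()"
```

```text
t 17.02 tcp [488.2 177.1  47.6] yhead 89.38 F [-0.1  0.2 -0.7] w 0.741 g 65.7
```

>>> {"fn": "send_rows", "kwargs": {"commands": [{"jaw": 72, "slide": [0, 0, 0.05], "twist": 0}, {"jaw": 72, "slide": [0, 0, 0.05], "twist": 0}]}}

```text
clock: 17.27
tcp_pos: [0.4883, 0.1771, 0.0471]
ee_rot: [3.142, -0.0, 3.131]
contact_force: [-1.0, 1.4, -0.2]
width: 0.74
gripper_force: 65.7
```

>>> {"fn": "send_rows", "kwargs": {"commands": [{"jaw": 72, "slide": [0, 0, 0.05], "twist": 0}, {"jaw": 72, "slide": [0, 0, 0.05], "twist": 0}]}}

```text
clock: 17.52
tcp_pos: [0.4883, 0.1771, 0.0466]
ee_rot: [-3.142, -0.0, 3.131]
contact_force: [0.4, 0.4, 1.5]
width: 0.743
gripper_force: 65.7
```

>>> {"fn": "send_rows", "kwargs": {"commands": [{"jaw": 72, "slide": [0, 0, 0.03], "twist": 0}, {"jaw": 72, "slide": [0, 0, 0.03], "twist": 0}]}}

```text
clock: 17.77
tcp_pos: [0.4883, 0.1771, 0.0463]
ee_rot: [3.142, -0.0, 3.131]
contact_force: [0.3, 0.9, 0.6]
width: 0.74
gripper_force: 65.7
```

>>> {"fn": "send_rows", "kwargs": {"commands": [{"jaw": 72, "slide": [-0.3, 0, -0.04], "twist": 0}, {"jaw": 72, "slide": [-0.8, 0, -0.04], "twist": 0}, {"jaw": 72, "slide": [-1.3, 0, -0.04], "twist": 0}, {"jaw": 72, "slide": [-1.8, 0, -0.04], "twist": 0}]}}

```text
clock: 18.27
tcp_pos: [0.5068, 0.1769, 0.0467]
ee_rot: [3.142, 0.0, 3.131]
contact_force: [-0.9, 0.2, 1.1]
width: 0.738
gripper_force: 65.7
```

>>> {"fn": "send_rows", "kwargs": {"commands": [{"jaw": 72, "slide": [-0.4, 0, 0], "twist": 0}, {"jaw": 72, "slide": [-0.8, 0, 0], "twist": 0}, {"jaw": 72, "slide": [-1.2, 0, 0], "twist": 0}]}}

```text
clock: 18.65
tcp_pos: [0.5183, 0.1768, 0.0466]
ee_rot: [-3.142, -0.0, 3.131]
contact_force: [-0.7, 0.4, 0.8]
width: 0.739
gripper_force: 65.7
```

```bash
python3 -c "
from h import *
go();print(get_obs()['wrist_torque'])"
```

```text
t 18.65 tcp [518.3 176.8  46.6] yhead 89.38 F [-0.7  0.4  0.8] w 0.739 g 65.7
[-0.00953278  0.01150271 -0.00149363]
```

It is entering under the rails with almost no force. Continuing.

>>> {"fn": "send_rows", "kwargs": {"commands": [{"jaw": 72, "slide": [-0.5, 0, 0], "twist": 0}, {"jaw": 72, "slide": [-1.0, 0, 0], "twist": 0}, {"jaw": 72, "slide": [-1.5, 0, 0], "twist": 0}, {"jaw": 72, "slide": [-2.0, 0, 0], "twist": 0}, {"jaw": 72, "slide": [-2.5, 0, 0], "twist": 0}]}}

```text
clock: 19.27
tcp_pos: [0.5434, 0.1765, 0.0467]
ee_rot: [-3.142, -0.0, 3.131]
contact_force: [-2.6, 0.0, 2.6]
width: 0.741
gripper_force: 65.8
```

>>> {"fn": "send_rows", "kwargs": {"commands": [{"jaw": 72, "slide": [-0.5, 0, 0], "twist": 0}, {"jaw": 72, "slide": [-1.0, 0, 0], "twist": 0}, {"jaw": 72, "slide": [-1.5, 0, 0], "twist": 0}, {"jaw": 72, "slide": [-2.0, 0, 0], "twist": 0}, {"jaw": 72, "slide": [-2.4, 0, 0], "twist": 0}]}}

```text
clock: 19.9
tcp_pos: [0.5667, 0.1763, 0.0468]
ee_rot: [-3.141, -0.002, 3.131]
contact_force: [-4.4, -0.6, 6.4]
width: 0.746
gripper_force: 66.1
```

```bash
python3 -c "
from h import *
for n in ('top','side'):
    im,d=get_image(n)
    c=im[125:225,190:330] if n=='top' else im[110:210,240:380]
    cv2.imwrite('pics/m_%s.png'%n,cv2.resize(c,None,fx=2.8,fy=2.8,interpolation=cv2.INTER_CUBIC)[...,::-1])
a=cv2.imread('pics/m_top.png');b=cv2.imread('pics/m_side.png'); cv2.imwrite('pics/m.png',np.hstack([a,b]))
go()"
```

```text
t 20.0 tcp [567.3 176.3  46.9] yhead 89.38 F [-2.9 -0.4  4.8] w 0.738 g 66.1
```

View pics/m.png

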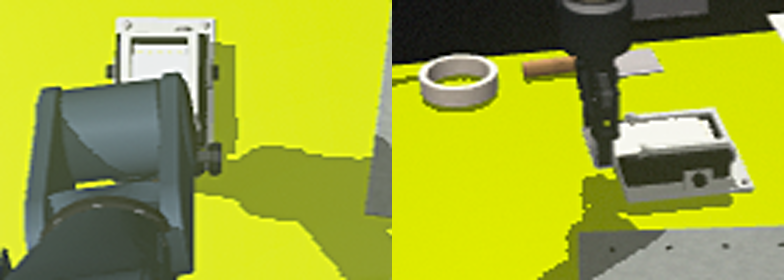

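The plate is under the lips (bright strip at left crop (165,65)), with the fingers clear of the housing front. Releasing, backing off, then pushing the tail.

>>> {"fn": "send_rows", "kwargs": {"commands": [{"jaw": 90, "slide": [0, 0, 0], "twist": 0}, {"jaw": 97, "slide": [0, 0, 0], "twist": 0}, {"jaw": 97, "slide": [0.5, 0, 0], "twist": 0}, {"jaw": 97, "slide": [2.5, 0, 0], "twist": 0}, {"jaw": 97, "slide": [4.5, 0, 0], "twist": 0}]}}

```text
clock: 20.62
tcp_pos: [0.5217, 0.1767, 0.0466]
ee_rot: [3.142, 0.0, 3.131]
contact_force: [0.1, 0.7, -0.2]
width: 0.969
gripper_force: 0.0
```

>>> {"fn": "send_rows", "kwargs": {"commands": [{"jaw": 97, "slide": [0, 0, 0], "twist": 0}, {"jaw": 30, "slide": [0, 0, 0], "twist": 0}, {"jaw": 30, "slide": [0, 0, 0], "twist": 0}, {"jaw": 30, "slide": [0, 0, 0], "twist": 0}]}}

```text
clock: 21.12
tcp_pos: [0.523, 0.1767, 0.0467]
ee_rot: [3.141, 0.001, 3.131]
contact_force: [-0.1, -0.4, -0.3]
width: 0.341
gripper_force: 0.0
```

```bash
cat > tl.py <<'E'
from h import *
im,d=get_image('side'); P=cloud('side',d); g=im.astype(int)
Q=P[(g.min(2)>190)&(P[...,2]>.03)&(P[...,2]<.075)&(np.abs(P[...,1]-.176)<.04)&(P[...,0]<.60)&(P[...,0]>.5)]
print(len(Q), np.percentile(Q[:,0],[0,1,3,10]) if len(Q) else '', np.median(Q[:,2]) if len(Q) else '')
go()
E
python3 tl.py
```

```text
173 [0.55475192 0.55513003 0.55601511 0.55934653] 0.05325046050514163
t 21.18 tcp [522.8 176.7  46.7] yhead 89.37 F [0.1 0.4 0.1] w 0.302 g 0.0
```

>>> {"fn": "send_rows", "kwargs": {"commands": [{"jaw": 30, "slide": [-1.0, 0, 0], "twist": 0}, {"jaw": 30, "slide": [-1.8, 0, 0], "twist": 0}, {"jaw": 30, "slide": [-2.4, 0, 0], "twist": 0}, {"jaw": 30, "slide": [-2.9, 0, 0], "twist": 0}, {"jaw": 30, "slide": [-3.4, 0, 0], "twist": 0}]}}

```text
clock: 21.8
tcp_pos: [0.5561, 0.1764, 0.0466]
ee_rot: [-3.142, -0.001, 3.131]
contact_force: [-0.4, 0.2, 1.1]
width: 0.301
gripper_force: 0.5
```

>>> {"fn": "send_rows", "kwargs": {"commands": [{"jaw": 30, "slide": [-0.1, 0, 0], "twist": 0}, {"jaw": 30, "slide": [-0.2, 0, 0], "twist": 0}, {"jaw": 30, "slide": [-0.2, 0, 0], "twist": 0}]}}

```text
clock: 22.18
tcp_pos: [0.5581, 0.1764, 0.0467]
ee_rot: [-3.142, -0.0, 3.131]
contact_force: [0.6, 0.7, 1.2]
width: 0.301
gripper_force: 0.2
```

```bash
python3 tl.py
```

```text
96 [0.56900011 0.56948427 0.57212491 0.57491575] 0.05304057361995437
t 22.23 tcp [558.1 176.4  46.7] yhead 89.39 F [-0.4  1.4 -0. ] w 0.3 g 0.2
```

>>> {"fn": "send_rows", "kwargs": {"commands": [{"jaw": 30, "slide": [-0.1, 0, 0], "twist": 0}, {"jaw": 30, "slide": [-0.1, 0, 0], "twist": 0}]}}

```text
clock: 22.48
tcp_pos: [0.5592, 0.1764, 0.0467]
ee_rot: [3.142, -0.0, 3.131]
contact_force: [-1.0, 0.9, 0.7]
width: 0.298
gripper_force: 0.4
```

>>> {"fn": "send_rows", "kwargs": {"commands": [{"jaw": 30, "slide": [-0.1, 0, 0], "twist": 0}, {"jaw": 30, "slide": [-0.1, 0, 0], "twist": 0}]}}

```text
clock: 22.72
tcp_pos: [0.5593, 0.1764, 0.0466]
ee_rot: [-3.141, -0.002, 3.131]
contact_force: [-2.9, 1.0, 0.6]
width: 0.3
gripper_force: 1.5
```

>>> {"fn": "send_rows", "kwargs": {"commands": [{"jaw": 30, "slide": [-0.07, 0, 0], "twist": 0}, {"jaw": 30, "slide": [-0.07, 0, 0], "twist": 0}]}}

```text
clock: 22.98
tcp_pos: [0.5594, 0.1764, 0.0465]
ee_rot: [-3.141, -0.003, 3.131]
contact_force: [-5.8, 1.7, 2.7]
width: 0.299
gripper_force: 2.5
```

>>> {"fn": "send_rows", "kwargs": {"commands": [{"jaw": 30, "slide": [-0.1, 0, 0], "twist": 0}, {"jaw": 30, "slide": [-0.1, 0, 0], "twist": 0}]}}

```text
clock: 23.22
tcp_pos: [0.5595, 0.1764, 0.0465]
ee_rot: [-3.141, -0.005, 3.131]
contact_force: [-6.2, 0.9, 3.7]
width: 0.296
gripper_force: 3.2
```

>>> {"fn": "send_rows", "kwargs": {"commands": [{"jaw": 30, "slide": [-0.1, 0, 0], "twist": 0}, {"jaw": 30, "slide": [-0.1, 0, 0], "twist": 0}]}}

```text
clock: 23.48
tcp_pos: [0.5595, 0.1763, 0.0465]
ee_rot: [-3.141, -0.007, 3.131]
contact_force: [-6.8, 1.1, 5.3]
width: 0.304
gripper_force: 4.0
```

Solid stop. Backing off and looking.

>>> {"fn": "send_rows", "kwargs": {"commands": [{"jaw": 30, "slide": [0.5, 0, 0], "twist": 0}, {"jaw": 30, "slide": [2.5, 0, 0], "twist": 0}, {"jaw": 30, "slide": [5.5, 0, 0], "twist": 0}, {"jaw": 30, "slide": [6.0, 0, -6], "twist": 0}, {"jaw": 30, "slide": [6.0, 0, -11], "twist": 0}]}}

```text
clock: 24.1
tcp_pos: [0.5039, 0.1768, 0.1578]
ee_rot: [-3.142, 0.002, 3.131]
contact_force: [0.4, -0.4, 0.5]
width: 0.301
gripper_force: 0.0
```

>>> {"fn": "send_rows", "kwargs": {"commands": [{"jaw": 30, "slide": [0, -6, 0], "twist": 0}, {"jaw": 30, "slide": [0, -12, 0], "twist": 0}, {"jaw": 30, "slide": [0, -18, 0], "twist": 0}, {"jaw": 30, "slide": [0, -18, 0], "twist": 0}]}}

```text
clock: 24.6
tcp_pos: [0.5034, -0.0078, 0.1573]
ee_rot: [-3.14, 0.005, 3.124]
contact_force: [0.3, 0.6, -0.6]
width: 0.297
gripper_force: 0.0
```

```bash
python3 -c "
from h import *
for n in ('top','side'):
    im,d=get_image(n); np.savez(n+'3.npz',im=im,d=d)
    c=im[120:190,215:285] if n=='top' else im[135:205,295:365]
    cv2.imwrite('pics/f_%s.png'%n,cv2.resize(c,None,fx=5.6,fy=5.6,interpolation=cv2.INTER_CUBIC)[...,::-1])
cv2.imwrite('pics/f.png',np.hstack([cv2.imread('pics/f_top.png'),cv2.imread('pics/f_side.png')]))
go()
g=np.load('top3.npz')['im'][...,2].astype(int); np.set_printoptions(linewidth=220)
for u in (240,244,248,252): print(u,g[128:186,u])
for v in (145,155,165,176): print(v,g[v,228:272])
"
```

```text
t 24.7 tcp [502.   -4.  156.9] yhead 89.24 F [0.  0.5 0.1] w 0.297 g 0.0
240 [ 33  26  27 205 231 222 221 222 209 234 109 248 237 235 234 235 234 235 234 234 234 234 234 234 234 234 234 234 234 234 234 233 234 234 233 234 234 234 234 234 234 234 234 234 234 234 234 233 234 234 234 234 234 240
 255   8  34  43]
244 [ 35  27  28 205 230 220 220 221 225 233 108 248 237 234 234 234 234 234 234 234 234 234 234 234 234 234 234 234 233 234 234 234 234 234 233 234 234 234 234 234 234 234 234 234 234 234 234 234 233 234 233 233 234 240
 255  10  38  43]
248 [ 37  31  27 154 237 224 221 222 224 231 108 248 237 234 233 234 234 234 234 233 234 234 234 234 234 234 234 234 234 233 234 234 234 234 234 234 234 234 233 234 233 234 233 234 234 234 234 234 233 234 234 234 235 241
 255   9  35  42]
252 [ 33  27  25 154 238 227 228 180 208 234 108 248 237 234 234 234 234 234 233 234 233 234 233 234 234 233 234 233 234 234 234 234 234 234 234 234 234 234 234 233 234 233 234 234 234 234 234 233 234 234 234 234 234 240
 255   8  35  42]
145 [ 40  34  88  67  67 222 237 232 169 124 226 239 235 234 233 234 234 234 233 233 234 234 234 234 234 234 234 234 235 226 223 234 166  57  34  42 124 153  96  31  39  41  40  40]
155 [ 40  30 137 100  71 227 237 229 170 220 238 234 234 234 234 234 234 234 234 234 234 233 234 234 233 234 234 234 233 226 225 236 155  31  39  75 109 108  67  35  43  42  43  43]
165 [ 42  42  44  44 164 232 237 226 163 223 239 234 234 234 234 234 234 234 233 234 234 233 234 233 234 234 234 234 234 228 228 240 159  33  38  66 131 140  85  33  43  41  42  43]
176 [ 44  37  99 100  57  23  44 227 241 235 234 233 234 234 234 234 233 234 233 234 233 234 234 233 234 234 234 234 235 244 207  94  24  36  32  66 132 138  81  35  41  42  43  43]
```

View pics/f.png

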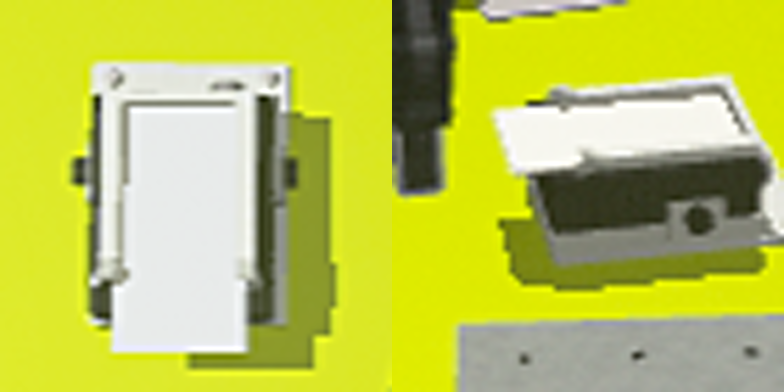

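The top crop shows the plate between the rails, with its leading end at the stop (180,105) and its tail squarely out at (180,350). The side crop shows it flat under the lips. One numeric check before handing in.

```bash
python3 - <<'E'
from h import *
print("tail x",ray("top",[(240,182.6),(252,182.6)],.0505)[:,:2]*1e3,"stop top edge x",ray("top",[(244,137.5)],.0555)[:,:2]*1e3, "lead end if gap-free row 138.8",ray("top",[(244,138.6)],.0505)[:,:2]*1e3)
print("y mid tail",ray("top",[(234.6,176),(258.8,176)],.0505)[:,:2].mean(0)*1e3)
E
```

```text
tail x [[568.85516592 193.10588104]
 [568.57343931 159.821783  ]] stop top edge x [[694.42728281 181.38665616]] lead end if gap-free row 138.8 [[692.26626167 182.0079515 ]]
y mid tail [587.12987826 174.5082683 ]
```

The end gap reads 0–1 mm, within the measurement error. There is plenty of time, so I'll give one firmer push (still well under 30 N) to be sure.

>>> {"fn": "send_rows", "kwargs": {"commands": [{"jaw": 30, "slide": [0, 6, 0], "twist": 0}, {"jaw": 30, "slide": [0, 12, 0], "twist": 0}, {"jaw": 30, "slide": [0, 18, 0], "twist": 0}, {"jaw": 30, "slide": [0, 18, 0], "twist": 0}]}}

```text
clock: 25.2
tcp_pos: [0.5021, 0.1827, 0.1568]
ee_rot: [3.141, 0.002, 3.14]
contact_force: [0.8, -0.9, -0.0]
width: 0.302
gripper_force: 0.0
```

>>> {"fn": "send_rows", "kwargs": {"commands": [{"jaw": 30, "slide": [0, 0, 6], "twist": 0}, {"jaw": 30, "slide": [0, 0, 11], "twist": 0}, {"jaw": 30, "slide": [-2.5, 0, 11], "twist": 0}, {"jaw": 30, "slide": [-4.5, 0, 11], "twist": 0}, {"jaw": 30, "slide": [-4.9, 0, 11], "twist": 0}]}}

```text
clock: 25.82
tcp_pos: [0.5534, 0.1766, 0.0466]
ee_rot: [3.142, 0.002, 3.131]
contact_force: [0.3, -0.2, 0.2]
width: 0.303
gripper_force: 0.0
```

>>> {"fn": "send_rows", "kwargs": {"commands": [{"jaw": 30, "slide": [0, 0, 0], "twist": 0}, {"jaw": 30, "slide": [0, 0, 0], "twist": 0}]}}

```text
clock: 26.08
tcp_pos: [0.5506, 0.1765, 0.0467]
ee_rot: [-3.141, -0.001, 3.131]
contact_force: [0.3, -0.3, -0.1]
width: 0.299
gripper_force: 0.0
```

```bash
python3 tl.py
```

```text
108 [0.57050521 0.57086709 0.57178731 0.57412465] 0.05306118445662915
t 26.12 tcp [550.8 176.5  46.8] yhead 89.4 F [-0.6  0.3  0.4] w 0.303 g 0.0
```

>>> {"fn": "send_rows", "kwargs": {"commands": [{"jaw": 30, "slide": [-0.3, 0, 0], "twist": 0}, {"jaw": 30, "slide": [-0.6, 0, 0], "twist": 0}, {"jaw": 30, "slide": [-0.85, 0, 0], "twist": 0}, {"jaw": 30, "slide": [-1.05, 0, 0], "twist": 0}, {"jaw": 30, "slide": [-1.2, 0, 0], "twist": 0}]}}

```text
clock: 26.75
tcp_pos: [0.5595, 0.1764, 0.0465]
ee_rot: [-3.141, -0.01, 3.131]
contact_force: [-8.9, 0.4, 8.2]
width: 0.301
gripper_force: 4.8
```

>>> {"fn": "send_rows", "kwargs": {"commands": [{"jaw": 30, "slide": [-0.1, 0, 0], "twist": 0}, {"jaw": 30, "slide": [-0.2, 0, 0], "twist": 0}]}}

```text
clock: 27.0
tcp_pos: [0.5596, 0.1764, 0.0464]
ee_rot: [-3.141, -0.014, 3.131]
contact_force: [-11.9, 1.2, 10.6]
width: 0.3
gripper_force: 6.0
```

>>> {"fn": "send_rows", "kwargs": {"commands": [{"jaw": 30, "slide": [-0.1, 0, 0], "twist": 0}, {"jaw": 30, "slide": [-0.2, 0, 0], "twist": 0}]}}

```text
clock: 27.25
tcp_pos: [0.5597, 0.1764, 0.0464]
ee_rot: [-3.14, -0.018, 3.131]
contact_force: [-15.0, 0.4, 12.5]
width: 0.298
gripper_force: 7.5
```

The stop is rigid at the same point under 15 N, so the plate is home. Retreating.

>>> {"fn": "send_rows", "kwargs": {"commands": [{"jaw": 30, "slide": [0.5, 0, 0], "twist": 0}, {"jaw": 30, "slide": [2.0, 0, 0], "twist": 0}, {"jaw": 30, "slide": [4.5, 0, 0], "twist": 0}, {"jaw": 30, "slide": [6.5, 0, -4], "twist": 0}, {"jaw": 30, "slide": [6.5, 0, -10], "twist": 0}]}}

```text
clock: 27.88
tcp_pos: [0.4997, 0.1766, 0.1457]
ee_rot: [-3.141, -0.006, 3.131]
contact_force: [1.6, 1.2, 0.1]
width: 0.301
gripper_force: 0.0
```

>>> {"fn": "send_rows", "kwargs": {"commands": [{"jaw": 30, "slide": [0, -6, 0], "twist": 0}, {"jaw": 30, "slide": [0, -12, 0], "twist": 0}, {"jaw": 30, "slide": [0, -18, 0], "twist": 0}, {"jaw": 30, "slide": [0, -18, 0], "twist": 0}]}}

```text
clock: 28.38
tcp_pos: [0.5021, -0.0072, 0.147]
ee_rot: [-3.14, 0.003, 3.124]
contact_force: [-0.3, 0.8, -0.3]
width: 0.304
gripper_force: 0.0
```

```bash
python3 -c "
from h import *
a=np.load('top3.npz')['im'].astype(int); im,d=get_image('top'); b=im.astype(int)
print(np.abs(a-b)[125:190,225:275].max()); print(b[134:142,246,2],b[180:185,246,2]); print(hand_in())"
```

```text
34
[220 221 225 233 108 248 237 234] [234 241 255   9  37]
the job is handed in; nothing more can be done
None
```

The diffuser plate is in under both rails, pushed against the end stop and released, and the job is handed in at about 28.5 s; no verdict came back, so the result is unconfirmed. The plate did not move under a second, firmer push of about 15 N, and the camera showed an end gap of about 1 mm or less.

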